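Sort the parts of a dismantled stirred-reaction set-up

TASK

The stirred reaction set-up has been taken down and its small parts lie mixed on the bench: put them away. The two green boss heads go into the yellow clamp tray and the two red-capped glass adaptors into the white glassware tray, one part to each compartment, flat on the tray's floor the same way up as they are now; the black rubber bung goes into the steel bowl. Set the glass down, do not drop it, and leave the amber bottle and the beaker where they stand.

Things in the scene. Friction and masses are not known exactly. Their poses are not given: they have to be found in the camera images.
- boss_head_1: Green cast boss head (rod clamp), 150 g, flat on its base; both alike. mm. Origin: underside centre of middle block, z up. Grip that block (24 in x, 30 in y, 34 high) closing along y. Fork jaws extend it to x = -35 and +35, same height, |y| to 15. Steel eye screws: one level at x = -24 out to y = +42; one upright at x = +24, y = 0, top 61 above base.
- boss_head_2: Green cast boss head (rod clamp), 150 g, flat on its base; both alike. mm. Origin: underside centre of middle block, z up. Grip that block (24 in x, 30 in y, 34 high) closing along y. Fork jaws extend it to x = -35 and +35, same height, |y| to 15. Steel eye screws: one level at x = -24 out to y = +42; one upright at x = +24, y = 0, top 61 above base.
- adaptor_1: Glass adaptor, 50 g, standing on its red screw cap, pale frosted cone up; interchangeable with the other. Origin: centre of its underside, z up its axis. Cap 40 mm in diameter, 19 high; cone 29 mm in diameter at 26 above the base, tapering to 26 at its top, 58 above the base: grip the cone, from any side.
- adaptor_2: Glass adaptor, 50 g, standing on its red screw cap, pale frosted cone up; interchangeable with the other. Origin: centre of its underside, z up its axis. Cap 40 mm in diameter, 19 high; cone 29 mm in diameter at 26 above the base, tapering to 26 at its top, 58 above the base: grip the cone, from any side.
- bung: A black tapered rubber bung, 50 g, standing on its wide end. Origin: centre of its underside, z up. 40 mm in diameter at the base, 33 mm at the top, 38 mm high; grip it from any side.
- clamp_tray: Yellow plastic two-compartment tray, fixed to the bench. mm. Origin: centre of its underside; 120 in x, 190 in y, 30 high, rim lip 5 wide all round; walls and floor 4 thick (inner floor 4 above origin). A divider 26 high along y = 0 leaves two compartments 112 (x) by 89 (y), centred at y = +47 and y = -47. The store for boss heads.
- glass_tray: White plastic two-compartment tray, fixed to the bench. mm. Origin: centre of its underside; 120 in x, 190 in y, 30 high, rim lip 5 wide all round; walls and floor 4 thick (inner floor 4 above origin). A divider 26 high along y = 0 leaves two compartments 112 (x) by 89 (y), centred at y = +47 and y = -47. Floor lined with thin grey felt. The store for glass adaptors.
- bowl: Round stainless-steel bowl, fixed to the bench. Origin: centre of its underside. 172 mm across the rim, 56 mm high, flat inner floor about 106 mm across at 4 mm above the origin, sides flaring outwards. The place for rubber bungs.
- amber_bottle: Bystander: amber glass reagent bottle with a black cap, 52 mm in diameter, 98 mm high, standing; origin at the centre of its underside. Leave it alone.
- beaker: Bystander: small clear glass beaker, 52 mm in diameter, 70 mm high, standing; origin at the centre of its underside. Leave it alone.

How it is judged:
By the outcome, as a careful person would: the job done as asked, in the order asked, and still so for the second after the job is handed in, with the robot touching nothing.
It also fails if it takes over 125 s, if anything falls off the work surface, if the arm or the gripper's body presses on something with over 40 N, if the wrist force passes 120 N, or if a joint passes its speed limit or range.

ROBOT

A 6-joint arm with a two-finger parallel gripper is mounted at the origin on the work surface. World frame = base frame: x ahead of the robot, y to its left, z up, the work surface at z = 0. Lengths are in m, angles in rad, forces in N, time in s.
With the tool pointing down it reaches from about 0.3 to 0.875 m from the base axis. Payload 4.2 kg.
Tool frame: the origin (TCP) lies midway between the tips of the shut fingers; the grasp point (between the pads) lies behind it (pinch_z is the z of the grasp point in the tool frame, in m); z points along the fingers, y is the line along which they close (so a half turn about z gives the same grasp; the last joint's range is limited). The gripper opens to 85 mm and grips with 20 to 120 N. Pads are 22 mm wide; open, the fingers measure 114 mm over their backs; the gripper's body (76 mm by 85 mm) begins 54 mm behind the grasp point. The pads swing forward as they close: fully open they stand 13 mm farther back than shut.
Start: joints at [1.181, 0.32, 1.565, -0, 1.257, -0.02], TCP at [0.208, 0.536, 0.203] pointing down, gripper open.
Joint ranges: [-3.11, 3.11], [-0.84, 2.01], [0.21, 2.61], [-1.34, 4.49], [0.05, 2.63], [-2.56, 2.56]. Speed limits (rad/s): [2.57, 2.57, 3.14, 3.14, 3.14, 3.14].

INTERFACE

Orientations are given as [roll, pitch, yaw] about the fixed x, y, z axes, in that order (R = Rz(yaw) Ry(pitch) Rx(roll)).
In Python, from station import * gives the robot as it stands.
- The arm moves only by the tool step_arm, never from a script. Its argument "deltas" is a list of rows, each a list of 2 entries, a list of its own where there are three numbers: the shift along the tool's x, y, z in mm, then the turn, a rotation vector about the tool's x, y, z in rad. In form: [[[tx, ty, tz], [wx, wy, wz]], ...]. A call has 1 to 12 rows; each row is the pose to reach, as a shift and turn from the pose commanded when the call began, along the tool's axes at that moment; what a row does not reach only later rows make up. A row lasts 1/8 s, in which the tool goes at most 62.5 mm and 10.7 degrees, less where a joint would pass 70% of its speed; a pose out of reach is approached as far as the arm can. A call with a gripper value outside its range is refused whole. "gripper" is the closure, from 0 (fully open) to 1 (shut), set as the call begins (left out, the last holds). The fingers move at their own pace and stop on an object; "squeeze" is the grip in N (left out, the last holds). Time passes only in rows, so rows that repeat a pose let the fingers close. It gives the time, the measured TCP pose, the force, the opening and the grip force at its end, in the units of the state.
- observe(): the state, without advancing time (a new reading comes with each control period).
- grab_frame(name): name is "scene" or "top" or "wrist"; returns a dict with "img" (420x560x3 uint8, red, green, blue), "fx", "fy", "cx", "cy" (pixels), "T" (4x4, takes a point from camera to world coordinates). Camera axes: x right, y up, looking along -z (the intrinsics and any distortion apply to the point x, -y, -z); pixel columns grow to the right and rows downward; lengths in m; the calibration is good to about 2 mm. A picture is of the moment at which its call begins. There is no depth.
- close_job(): hands the job in; it is judged then, once.
The state is a dict: "time": time; "joint_positions": joint angles; "joint_vel": joint speeds; "tau": joint torques, N m; "tcp_pos": TCP position; "tcp_rot": TCP orientation; "wrist_force": force on the tool from outside, world axes, zero at the start; "ft_torque": the same for the moment, N m; "opening": opening from 0.0 (shut) to 1.0 (fully open); "grasp_force": force on a finger pad.
Only numpy, scipy, OpenCV 4.12 (cv2) and the standard library are available. Lean on these libraries where they do the work, as an engineer would, in place of code of your own. Each camera call takes 0.05 s, during which the arm holds its last target. There are 200 camera calls.

## Working session

There is one attempt and no reset: what is moved stays moved. The work goes in short steps, Python scripts to look and compute and a tool call to move; the robot and the scene stay as the last step left them, time stands still between calls to the robot, and variables do not carry over. Pictures are saved under pics/ and viewed, at most 17 in all, crops included, and the job is handed in when it is done.

Besides the shell and the picture viewer there is one more tool, called after "Request:" by a JSON object that holds its "name" and its "arguments". step_arm: Moves the arm, as the interface text tells. Its arguments: {"type":"object","properties":{"deltas":{"type":"array","items":{"type":"array"}},"gripper":{"type":"number"},"squeeze":{"type":"number"}},"required":["deltas"]}

```bash
mkdir -p pics; ls; python3 - <<'E'
from station import *
import cv2,numpy as np,pickle
s=observe();print(s)
F={}
for n in("scene","top"):
    f=grab_frame(n);F[n]=f;cv2.imwrite(f"pics/{n}0.png",f["img"][:,:,::-1]);print(n,f["fx"],f["fy"],f["cx"],f["cy"],np.round(f["T"],3).tolist(),[k for k in f])
pickle.dump(F,open("F.pkl","wb"))
import station;print([k for k in dir(station) if k[0]!='_'])
E
```

```text
pics
{'time': 0.0, 'joint_positions': array([ 1.18099624e+00,  3.20314145e-01,  1.56571358e+00, -3.37546015e-05,
        1.25736035e+00, -2.00329929e-02]), 'joint_vel': array([ 0.00098218, -0.00077715,  0.00022676, -0.00099193,  0.00100672,
        0.00062717]), 'tau': array([-1.67413651e-03, -4.15527356e+01, -2.34163320e+01, -4.85573548e-05,
        8.35472136e-03,  2.87223493e-06]), 'tcp_pos': array([0.20762954, 0.53563477, 0.2022561 ]), 'tcp_rot': array([-3.13979694e+00, -3.88047105e-06,  2.77183600e+00]), 'wrist_force': array([-0.47873279, -0.77514046, -1.57804712]), 'ft_torque': array([-0.04551194, -0.01886129, -0.0284858 ]), 'grasp_force': 0.0, 'opening': 1.0005884092024908}
scene 441.4124997929108 441.4124997929108 272.6179739129976 215.6482738347419 [[0.552, -0.535, 0.639, 1.223], [0.833, 0.334, -0.441, -0.494], [0.022, 0.776, 0.63, 0.722], [0.0, 0.0, 0.0, 1.0]] ['img', 'fx', 'fy', 'cx', 'cy', 'T']
top 495.77299431136817 495.77299431136817 278.20133736766866 206.86432521022132 [[-0.028, 0.986, -0.162, 0.266], [-1.0, -0.028, 0.003, 0.008], [-0.002, 0.162, 0.987, 1.538], [0.0, 0.0, 0.0, 1.0]] ['img', 'fx', 'fy', 'cx', 'cy', 'T']
['MotionError', 'close_job', 'grab_frame', 'observe', 'pinch_z']
```

View pics/top0.png

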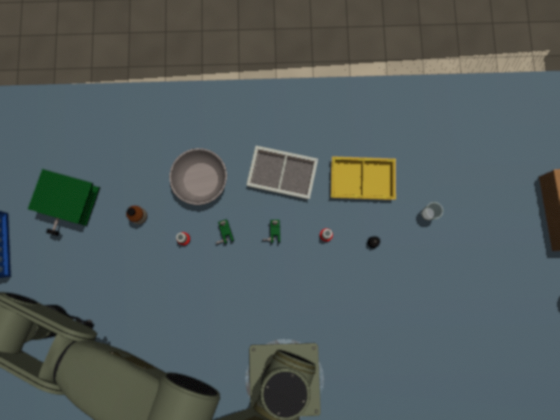

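View pics/scene0.png

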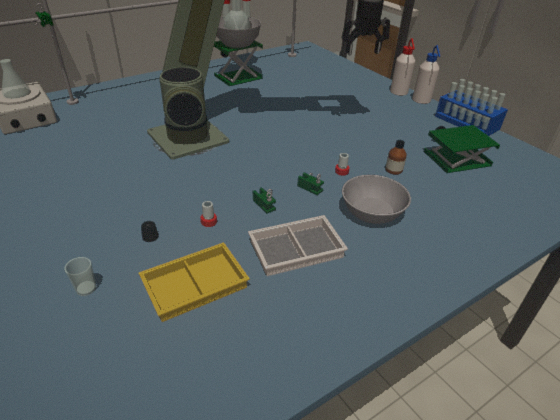

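Top view: bosses at about (225,230) and (275,230), adaptors at (183,239) and (327,235), bung (374,242), white tray (282,173), yellow tray (363,179), bowl (199,178), bottle (136,214), beaker (432,212). The scene view agrees. The level eye screws point image-left/down, i.e. world +y at the near end.

```bash
cat > h.py <<'E'
from station import *
import cv2,numpy as np,pickle
from scipy.spatial.transform import Rotation as R
def ray(f,uv,z):
    """pixels -> world points on plane z"""
    uv=np.atleast_2d(uv).astype(float)
    d=np.c_[(uv[:,0]-f["cx"])/f["fx"],-(uv[:,1]-f["cy"])/f["fy"],-np.ones(len(uv))]@f["T"][:3,:3].T
    o=f["T"][:3,3]; return o+d*((z-o[2])/d[:,2])[:,None]
def proj(f,p):
    q=(np.atleast_2d(p)-f["T"][:3,3])@f["T"][:3,:3]
    return np.c_[f["cx"]+f["fx"]*q[:,0]/-q[:,2],f["cy"]+f["fy"]*q[:,1]/q[:,2]]
def mask(f,c):
    h=cv2.cvtColor(f["img"],cv2.COLOR_RGB2HSV).astype(int);H,S,V=h[...,0],h[...,1],h[...,2]
    m={"green":(H>45)&(H<80)&(S>120)&(V>25),"red":((H<8)|(H>172))&(S>130)&(V>60),"yellow":(H>20)&(H<32)&(S>150)&(V>80),"black":V<32,
       "white":(S<60)&(V>120)}[c]
    return m.astype(np.uint8)
def blobs(f,c,amin=15,roi=None,cl=0):
    m=mask(f,c)
    if cl: m=cv2.morphologyEx(m,cv2.MORPH_CLOSE,np.ones((cl,cl)))
    if roi: k=np.zeros_like(m);k[roi[1]:roi[3],roi[0]:roi[2]]=1;m=m*k
    return [x for x in cv2.findContours(m,cv2.RETR_EXTERNAL,cv2.CHAIN_APPROX_NONE)[0] if cv2.contourArea(x)>=amin]
def rect(f,c,z):
    """contour -> plane z -> min area rect: centre, sizes, angle(deg) of long side"""
    p=ray(f,c[:,0,:],z)[:,:2].astype(np.float32)*1000
    (x,y),(w,h),a=cv2.minAreaRect(p)
    if w<h:w,h,a=h,w,a+90
    return np.round([x,y,w,h,(a+90)%180-90],1)
def go(xyz,yaw,s=None):
    """shift (mm) and turn in tool axes from present pose to TCP xyz (m) with tool pointing down, tool y along yaw (mod pi)"""
    s=s or observe();A=R.from_euler("xyz",s["tcp_rot"])
    t=A.inv().apply(np.array(xyz)-s["tcp_pos"])*1000
    B=min((R.from_euler("xyz",[np.pi,0,yaw+np.pi/2+k*np.pi]) for k in(0,1)),key=lambda b:(A.inv()*b).magnitude())
    return np.round(t,1),np.round((A.inv()*B).as_rotvec(),3)
E
python3 - <<'E'
from h import *
F=pickle.load(open("F.pkl","rb"));f=F["top"]
R0=(110,140,460,260)
print("pinch",pinch_z)
for c,z,a in(("green",.034,15),("red",.015,8),("yellow",.03,100),("black",.038,15),("white",.03,100)):
    for b in blobs(f,c,a,R0,3): print(c,cv2.boundingRect(b),rect(f,b,z))
g=F["scene"]
for c,z,a in(("green",.034,15),("red",.015,8),("yellow",.03,100),("black",.038,15)):
    for b in blobs(g,c,a,(60,140,420,330),3): print("S",c,cv2.boundingRect(b),rect(g,b,z))
for n,uv in(("bottle",(136,214)),("beaker",(434,210)),("bowl",(199,178))):print(n,ray(f,uv,.056))
E
```

```text
pinch -0.0187
green (270, 223, 10, 19) [435.   17.1  55.1  27.5  -1.6]
green (219, 222, 14, 21) [438.9 166.2  58.4  28.6  16.2]
red (181, 233, 9, 12) [421.7 290.2  36.9  20.8 -21.8]
red (320, 231, 11, 10) [ 418.2 -134.6   36.6   19.    46.7]
yellow (331, 158, 64, 41) [ 596.7 -261.1  196.   126.9   86.4]
black (368, 238, 11, 10) [ 394.2 -280.3   30.7   27.3   88.4]
black (128, 209, 7, 6) [509.9 454.7  18.7  15.5  88.4]
white (183, 164, 35, 33) [604.7 244.4 106.1 101.8  88.4]
white (246, 145, 73, 54) [625.6 -11.8 206.  134.   76. ]
S green (254, 188, 21, 25) [458.7   4.2  95.8  46.8  -0.6]
S green (299, 173, 25, 21) [461.8 151.8  87.4  60.8  15.5]
S red (201, 214, 16, 13) [ 436.  -145.9   46.1   37.4  -26.4]
S red (336, 165, 13, 10) [435.9 289.9  47.6  35.5 -41.1]
S yellow (139, 243, 110, 78) [ 608.9 -264.7  197.6  145.4   86.3]
S black (396, 142, 7, 6) [445.1 512.1  33.9  16.4 -54.6]
bottle [[0.49888077 0.43399478 0.056     ]]
beaker [[ 0.48576155 -0.46695888  0.056     ]]
bowl [[0.60488036 0.24333362 0.056     ]]
```

```bash
python3 - <<'E'
from h import *
print(go([.439,.166,.2],np.radians(106)))
f=grab_frame("wrist");print(f["fx"],np.round(f["T"],3).tolist(),f["cx"],f["cy"])
E
```

```text
(array([-349.3, -261.1,    2.8]), array([-0.002, -0.001, -0.649]))
327.9965427984345 [[0.361, -0.881, -0.306, 0.129], [0.933, 0.34, 0.12, 0.567], [-0.002, -0.329, 0.944, 0.373], [0.0, 0.0, 0.0, 1.0]] 280.59210557610453 212.22379334180712
```

Request:
{"name": "step_arm", "arguments": {"deltas": [[[-349,-261,3],[0,0,-0.65]],[[-349,-261,3],[0,0,-0.65]],[[-349,-261,3],[0,0,-0.65]],[[-349,-261,3],[0,0,-0.65]],[[-349,-261,3],[0,0,-0.65]],[[-349,-261,3],[0,0,-0.65]],[[-349,-261,3],[0,0,-0.65]],[[-349,-261,3],[0,0,-0.65]],[[-349,-261,3],[0,0,-0.65]],[[-349,-261,3],[0,0,-0.65]],[[-349,-261,3],[0,0,-0.65]]], "gripper": 0}}

```text
time: 1.52
tcp_pos: [0.4382, 0.1679, 0.2001]
tcp_rot: [3.141, -0.0, -2.859]
wrist_force: [0.3, -0.4, -0.3]
opening: 1.002
grasp_force: 0.0
```

```bash
cat >> h.py <<'E'
def shot(n,view="wrist"):
    f=grab_frame(view);cv2.imwrite(f"pics/{n}.png",f["img"][:,:,::-1]);pickle.dump(f,open(f"{n}.pkl","wb"));return f
E
python3 - <<'E'
from h import *
f=shot("w1");s=observe();print(s["time"],s["tcp_pos"],s["tcp_rot"])
for b in blobs(f,"green",100,None,3): print(cv2.boundingRect(b),rect(f,b,.034))
E
```

```text
1.575 [0.43832011 0.16776082 0.20012723] [ 3.14136163e+00 -3.34096970e-05 -2.85916804e+00]
(525, 323, 35, 63) [566.9 555.5 102.7  41.8  31.8]
(264, 152, 29, 68) [442.6 166.3  73.2  29.5  16.9]
(119, 107, 47, 74) [439.   20.9  72.9  39.    0.6]
```

View pics/w1.png

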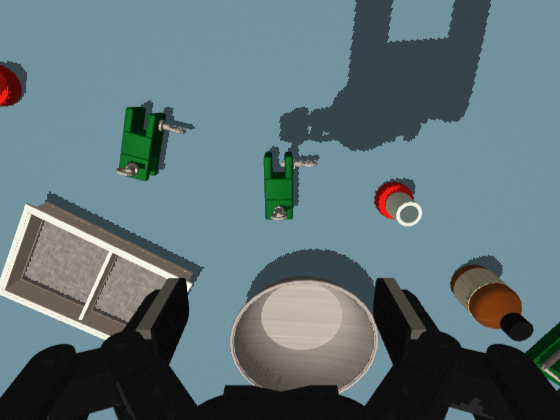

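Wrist view: boss 2 at (279,186) with its level screw to the right (+y) and its upright screw at (279,213). Boss 1 is at (142,143), and the adaptor is at (397,203). The rectangle of 73×29.5 mm fits the 70×30 given.

```bash
python3 - <<'E'
from h import *
print(go([.4435,.1665,.005],np.radians(106.9)))
E
```

```text
(array([ -4.6,  -2.7, 195.1]), array([ 0.   , -0.   , -0.013]))
```

Request:
{"name": "step_arm", "arguments": {"deltas": [[[-5,-3,50],[0,0,-0.013]],[[-5,-3,100],[0,0,-0.013]],[[-5,-3,140],[0,0,-0.013]],[[-5,-3,165],[0,0,-0.013]],[[-5,-3,180],[0,0,-0.013]],[[-5,-3,190],[0,0,-0.013]],[[-5,-3,195],[0,0,-0.013]],[[-5,-3,195],[0,0,-0.013]]]}}

```text
time: 2.58
tcp_pos: [0.4446, 0.1654, 0.0052]
tcp_rot: [3.141, 0.0, -2.848]
wrist_force: [0.4, -1.0, -0.2]
opening: 1.003
grasp_force: 0.0
```

Request:
{"name": "step_arm", "arguments": {"deltas": [[[0,0,0],[0,0,0]],[[0,0,0],[0,0,0]],[[0,0,0],[0,0,0]],[[0,0,0],[0,0,0]],[[0,0,0],[0,0,0]],[[0,0,0],[0,0,0]],[[0,0,0],[0,0,0]],[[0,0,0],[0,0,0]]], "gripper": 1, "squeeze": 50}}

```text
time: 3.58
tcp_pos: [0.4454, 0.1654, 0.0058]
tcp_rot: [3.141, 0.002, -2.848]
wrist_force: [-0.7, 0.4, 5.6]
opening: 0.002
grasp_force: 3.1
```

Request:
{"name": "step_arm", "arguments": {"deltas": [[[0,0,-20],[0,0,0]],[[0,0,-60],[0,0,0]],[[0,0,-110],[0,0,0]],[[0,0,-145],[0,0,0]],[[0,0,-145],[0,0,0]],[[0,0,-145],[0,0,0]]]}}

```text
time: 4.32
tcp_pos: [0.4437, 0.1648, 0.1492]
tcp_rot: [-3.142, -0.002, -2.848]
wrist_force: [0.0, 1.2, -0.5]
opening: -0.0
grasp_force: 0.0
```

```bash
python3 - <<'E'
from h import *
f=shot("w2");s=observe();print(s["time"],s["tcp_pos"],s["tcp_rot"],s["opening"],s["grasp_force"])
F=pickle.load(open("F.pkl","rb"));w=pickle.load(open("w1.pkl","rb"))
# yellow tray frame: compartments
c=np.array([.5967,-.2611]);a=np.radians(-3.6)
for sg in(1,-1):print("comp",c+sg*.047*np.array([-np.sin(a),np.cos(a)]))
# z of base for held boss: 5 mm at grasp on bench
E
```

```text
4.375 [0.44344471 0.16478244 0.1487613 ] [-3.14156317e+00 -2.91374347e-03 -2.84839287e+00] 0.0017826908030035393 0.0
comp [ 0.59965115 -0.21419274]
comp [ 0.59374885 -0.30800726]
```

View pics/w2.png

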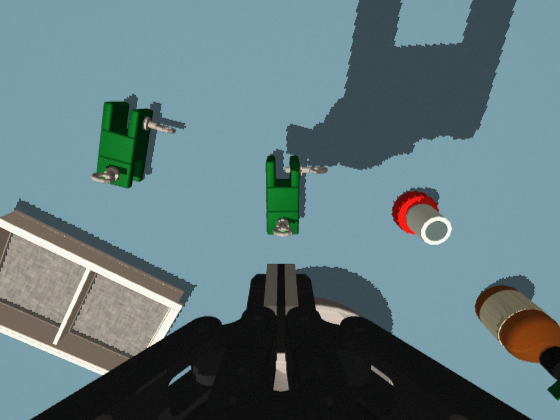

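The grasp missed: boss 2 is still at (283,195) and the fingers are shut at (282,265). I'll check the projection of the TCP and the boss position.

```bash
python3 - <<'E'
from h import *
f=pickle.load(open("w2.pkl","rb"));s=observe()
print(proj(f,s["tcp_pos"]),np.round(f["T"],3).tolist(), s["tcp_pos"])
for b in blobs(f,"green",100,None,3): print(cv2.boundingRect(b),rect(f,b,.034),rect(f,b,.0))
print(proj(f,[[.4435,.1665,.0],[.4435,.1665,.034]]))
w=pickle.load(open("w1.pkl","rb"));T=w["T"];print(proj(w,[.4435,.1665,.034]),np.round(T[:3,3],3),ray(w,(298,163),.02),ray(w,(279,213),.061))
S=pickle.load(open("F.pkl","rb"))
for n in("top","scene"):print(n,proj(S[n],[[.4435,.1665,.0],[.4435,.1665,.034],[.466,.1735,.061]]))
E
```

```text
[[280.72175822 253.23310848]] [[-0.289, -0.905, -0.313, 0.363], [0.957, -0.273, -0.094, 0.14], [-0.0, -0.327, 0.945, 0.32], [0.0, 0.0, 0.0, 1.0]] [0.44344471 0.16478244 0.1487613 ]
(548, 380, 12, 20) [572.9 527.3  29.4  12.   32.3] [597.9 573.4  32.9  13.4  32.3]
(266, 156, 34, 78) [442.2 165.9  72.6  29.6  16.6] [451.6 169.   81.2  33.1  16.6]
(97, 102, 56, 86) [438.9  21.5  72.9  40.1   0.7] [448.    7.4  81.5  44.9   0.7]
[[282.30866248 187.8974908 ]
 [282.48819589 197.51373061]]
[[277.96845109 187.52535387]] [0.357 0.144 0.37 ] [[0.4149498  0.18058223 0.02      ]] [[0.46151523 0.17296666 0.061     ]]
top [[226.61235327 231.82595683]
 [225.446845   230.57659809]
 [222.07634886 222.16496856]]
scene [[309.5759525  188.14930559]
 [310.49823656 178.14549957]
 [318.3662604  173.10124165]]
```

Request:
{"name": "step_arm", "arguments": {"deltas": [[[0,0,0],[0,0,0]],[[0,0,0],[0,0,0]],[[0,0,0],[0,0,0]],[[0,0,0],[0,0,0]],[[0,0,0],[0,0,0]],[[0,0,50],[0,0,0]],[[0,0,90],[0,0,0]],[[0,0,120],[0,0,0]],[[0,0,135],[0,0,0]],[[0,0,145],[0,0,0]],[[0,0,145],[0,0,0]]], "gripper": 0}}

```text
time: 5.75
tcp_pos: [0.4444, 0.1651, 0.0048]
tcp_rot: [3.142, -0.001, -2.848]
wrist_force: [-0.6, 0.0, -1.0]
opening: 1.001
grasp_force: 0.0
```

Request:
{"name": "step_arm", "arguments": {"deltas": [[[0,0,0],[0,0,0]],[[0,0,0],[0,0,0]],[[0,0,0],[0,0,0]],[[0,0,0],[0,0,0]],[[0,0,0],[0,0,0]],[[0,0,0],[0,0,0]]], "gripper": 0.5}}

```text
time: 6.5
tcp_pos: [0.4445, 0.1652, 0.0051]
tcp_rot: [3.142, 0.0, -2.848]
wrist_force: [-0.5, -0.1, -1.2]
opening: 0.505
grasp_force: 0.0
```

```bash
python3 - <<'E'
from h import *
f=shot("w3");g=shot("s3","scene");s=observe();print(s["time"],s["tcp_pos"],s["tcp_rot"],s["opening"],s["grasp_force"],proj(f,s["tcp_pos"]),proj(g,s["tcp_pos"]))
u,v=proj(g,s["tcp_pos"])[0].astype(int)
a=cv2.resize(g["img"][v-75:v+45,u-80:u+80,::-1],(640,480),interpolation=cv2.INTER_CUBIC)
b=f["img"][:,:,::-1];b=b[60:360,80:480]
cv2.imwrite("pics/c3.png",cv2.vconcat([cv2.resize(a,(400,300)),b]))
E
```

```text
6.6 [0.44453558 0.16519408 0.00510314] [ 3.14147626e+00  4.36689333e-05 -2.84845380e+00] 0.5063382646610369 0.0 [[280.74906647 253.94781559]] [[309.56559731 186.99343633]]
```

View pics/c3.png

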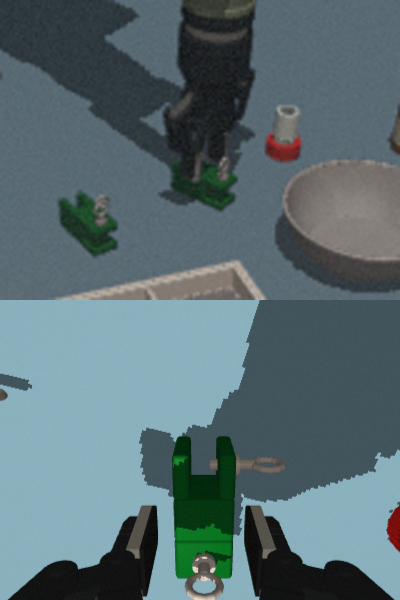

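Half-open, the fingers straddle boss 2 in both views: pads at crop (145,550) and (260,550), the block at (204,540). I'll close in small steps and watch.

Request:
{"name": "step_arm", "arguments": {"deltas": [[[0,0,0],[0,0,0]],[[0,0,0],[0,0,0]],[[0,0,0],[0,0,0]]], "gripper": 0.7, "squeeze": 50}}

```text
time: 6.98
tcp_pos: [0.4449, 0.1649, 0.0057]
tcp_rot: [-3.141, 0.001, -2.848]
wrist_force: [-0.1, -2.1, 5.0]
opening: 0.3
grasp_force: 3.9
```

```bash
python3 - <<'E'
from h import *
f=shot("w4");s=observe();print(s["time"],s["tcp_pos"],s["tcp_rot"],s["opening"],s["grasp_force"],s["wrist_force"])
b=f["img"][60:360,80:480,::-1]
cv2.imwrite("pics/c4.png",b)
for b in blobs(f,"green",100,None,3): print(cv2.boundingRect(b),rect(f,b,.034))
E
```

```text
7.025 [0.44491124 0.16494521 0.00564263] [-3.14115405e+00  7.84215994e-04 -2.84810260e+00] 0.3012841091026449 3.916868880733091 [-0.76690484 -2.91604256  5.44914931]
(253, 196, 64, 142) [440.3 165.3  77.5  29.5  16.9]
(0, 103, 51, 157) [435.9  41.4  74.3  20.2   1.1]
```

View pics/c4.png

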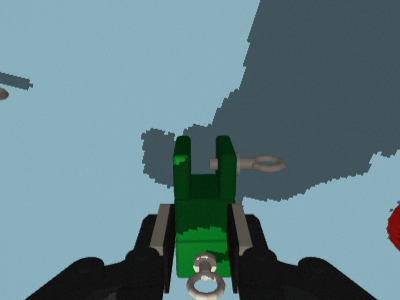

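```bash
python3 - <<'E'
from h import *
f=pickle.load(open("w4.pkl","rb"));s=observe()
A=R.from_euler("xyz",s["tcp_rot"])
def loc(x,y,z): return np.round((A.inv().apply(ray(f,(x+80,y+60),z)-s["tcp_pos"])*1000),1)
for z in(.005,.01,.02,.034): print(z,loc(160,205,z),loc(240,205,z))
print("boss near end, block near edge, seam, far end @.034",loc(182,137,.034),loc(205,200,.034),loc(205,240,.034),loc(205,277,.034))
E
```

```text
0.005 [[ -7.5 -23.8   0.7]] [[-7.5 23.   0.6]]
0.01 [[ -4.8 -23.1  -4.3]] [[-4.8 22.3 -4.4]]
0.02 [[  0.6 -21.7 -14.3]] [[  0.6  20.9 -14.4]]
0.034 [[  8.1 -19.8 -28.4]] [[  8.2  19.1 -28.4]]
boss near end, block near edge, seam, far end @.034 [[ 42.5  -8.5 -28.4]] [[ 10.9   2.1 -28.4]] [[-11.7   2.2 -28.3]] [[-34.5   2.3 -28.3]]
```

Request:
{"name": "step_arm", "arguments": {"deltas": [[[0,0,0],[0,0,0]],[[0,0,0],[0,0,0]],[[0,0,0],[0,0,0]],[[0,0,0],[0,0,0]]], "gripper": 0.75, "squeeze": 100}}

```text
time: 7.52
tcp_pos: [0.4455, 0.1644, 0.0061]
tcp_rot: [-3.14, 0.002, -2.847]
wrist_force: [0.6, -5.3, 9.7]
opening: 0.255
grasp_force: 5.4
```

```bash
python3 - <<'E'
from h import *
s=observe();print(s)
f=shot("w5")
cv2.imwrite("pics/c5.png",f["img"][60:360,80:480,::-1])
E
```

```text
{'time': 7.525, 'joint_positions': array([ 0.33053589,  0.38964575,  2.05194872, -0.00253011,  0.69845396,
       -1.53269955]), 'joint_vel': array([ 0.00153342, -0.00020333,  0.00176506, -0.00052876,  0.00062698,
        0.00065728]), 'tau': array([ 2.35106349e+00, -3.30005014e+01, -1.38194695e+01,  1.02609113e+00,
       -4.55694068e-01,  1.85178156e-03]), 'tcp_pos': array([0.44545572, 0.16440857, 0.00606779]), 'tcp_rot': array([-3.14002265e+00,  1.60360419e-03, -2.84721588e+00]), 'wrist_force': array([ 0.5930556 , -5.32682804,  9.6805511 ]), 'ft_torque': array([-0.86473276, -0.0080331 ,  0.00525577]), 'grasp_force': 5.4159020478255115, 'opening': 0.25546151227858765}
```

View pics/c5.png

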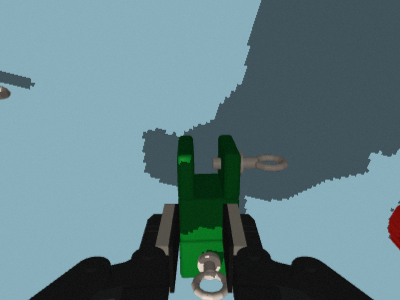

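The pads appear to lie over the top of the block, and the wrist force pushes up. The real tips seem to sit about 20 mm or more higher than the TCP figure says. I'll open the gripper and test the height by touch.

Request:
{"name": "step_arm", "arguments": {"deltas": [[[0,0,0],[0,0,0]],[[0,0,0],[0,0,0]],[[0,0,0],[0,0,0]],[[0,0,0],[0,0,0]],[[0,0,4],[0,0,0]],[[0,0,8],[0,0,0]],[[0,0,10],[0,0,0]],[[0,0,10],[0,0,0]]], "gripper": 0}}

```text
time: 8.57
tcp_pos: [0.4444, 0.1651, -0.0051]
tcp_rot: [3.142, -0.0, -2.848]
wrist_force: [0.0, 0.1, -0.2]
opening: 0.999
grasp_force: 0.0
```

```bash
python3 - <<'E'
from h import *
f=shot("w6");g=shot("s6","scene");s=observe();A=R.from_euler("xyz",s["tcp_rot"])
print(s["time"],s["tcp_pos"],s["wrist_force"],s["opening"])
for b in blobs(f,"green",100,None,3): print(rect(f,b,.034))
P=[s["tcp_pos"]+A.apply([0,y,z])for y,z in((-42,-.0),(-42,-13),(-42,-40)) for y,z in[(y/1000,z/1000)]]
print(proj(g,P))
a=cv2.resize(g["img"][130:210,255:355,::-1],(700,560),interpolation=cv2.INTER_CUBIC);cv2.imwrite("pics/c6.png",a)
E
```

```text
8.675 [ 0.44458486  0.16518296 -0.00488306] [-0.10987877 -0.68780803 -0.42905234] 1.0011320608440377
[439.7 165.1  78.1  29.4  17.1]
[435.6  46.4  42.9  12.9   1.1]
[403.8  45.7  14.8  10.2 -78.8]
[[300.3821015  196.55911751]
 [300.67508954 192.75808277]
 [301.29643721 184.69712566]]
```

View pics/c6.png

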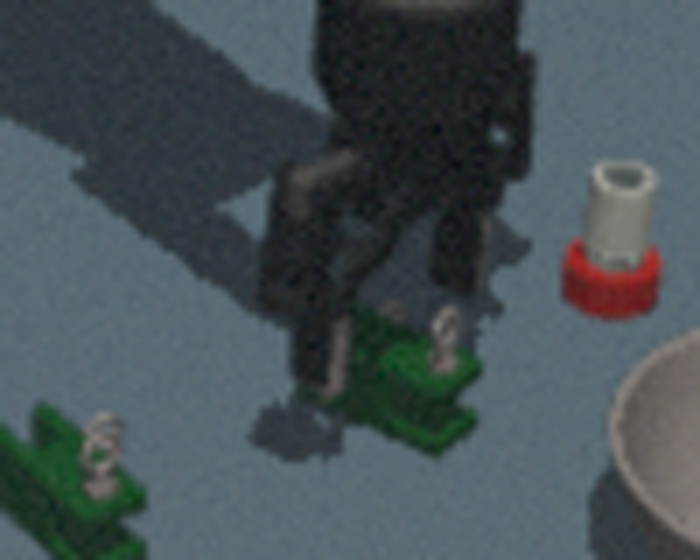

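The near finger's tip is at crop (330,395), i.e. scene pixel (302,186). That puts the open tip about 33 mm behind the stated TCP, where 13 mm was expected, so the tips are about 20 mm shorter than stated. I'll lower by a further 8 mm and grip.

Request:
{"name": "step_arm", "arguments": {"deltas": [[[0,2,4],[0,0,0]],[[0,2,8],[0,0,0]],[[0,2,8],[0,0,0]]]}}

```text
time: 9.05
tcp_pos: [0.4436, 0.167, -0.0133]
tcp_rot: [3.142, -0.001, -2.848]
wrist_force: [0.5, 0.6, 0.7]
opening: 1.0
grasp_force: 0.0
```

Request:
{"name": "step_arm", "arguments": {"deltas": [[[0,0,0],[0,0,0]],[[0,0,0],[0,0,0]],[[0,0,0],[0,0,0]],[[0,0,0],[0,0,0]],[[0,0,0],[0,0,0]],[[0,0,0],[0,0,0]],[[0,0,0],[0,0,0]]], "gripper": 1, "squeeze": 50}}

```text
time: 9.93
tcp_pos: [0.4443, 0.1672, -0.0126]
tcp_rot: [3.141, 0.001, -2.848]
wrist_force: [0.9, 0.1, 5.6]
opening: 0.34
grasp_force: 51.2
```

Boss 2 is gripped (29 mm, 51 N). Next I'll lift it and carry it over the yellow tray.

Request:
{"name": "step_arm", "arguments": {"deltas": [[[0,0,-20],[0,0,0]],[[0,0,-60],[0,0,0]],[[0,0,-110],[0,0,0]],[[0,0,-160],[0,0,0]],[[0,0,-180],[0,0,0]],[[0,0,-180],[0,0,0]]]}}

```text
time: 10.68
tcp_pos: [0.4444, 0.1672, 0.1679]
tcp_rot: [3.141, 0.002, -2.848]
wrist_force: [-0.2, 0.3, -2.2]
opening: 0.337
grasp_force: 50.6
```

```bash
python3 - <<'E'
from h import *
print(observe()["opening"],observe()["tcp_pos"],go([.5995,-.217,.17],np.radians(86.4)))
E
```

```text
0.3371460016828088 [0.44441131 0.16721201 0.16787881] (array([ -37.4, -412.6,   -2.1]), array([0.001, 0.002, 0.356]))
```

Request:
{"name": "step_arm", "arguments": {"deltas": [[[-6,-50,0],[0,0,0.05]],[[-12,-105,0],[0,0,0.1]],[[-18,-160,0],[0,0,0.15]],[[-24,-220,0],[0,0,0.2]],[[-30,-280,0],[0,0,0.25]],[[-34,-340,0],[0,0,0.3]],[[-37,-390,-2],[0,0,0.35]],[[-37,-412,-2],[0,0,0.356]],[[-37,-412,-2],[0,0,0.356]],[[-37,-412,-2],[0,0,0.356]],[[-37,-412,-2],[0,0,0.356]],[[-37,-412,-2],[0,0,0.356]]]}}

```text
time: 12.18
tcp_pos: [0.5984, -0.2156, 0.1694]
tcp_rot: [3.141, 0.0, 3.08]
wrist_force: [1.4, 0.6, -2.2]
opening: 0.338
grasp_force: 50.6
```

```bash
python3 - <<'E'
from h import *
f=shot("w7");s=observe();print(s["time"],s["tcp_pos"],s["opening"],s["wrist_force"])
for b in blobs(f,"yellow",2000,None,5): print(cv2.boundingRect(b),rect(f,b,.03))
E
```

```text
12.225 [ 0.59842085 -0.2157778   0.16940351] 0.33721859191600917 [-0.36612115  0.73249161 -0.71651535]
(120, 126, 218, 128) [ 599.3 -263.5  199.6  128.7   86.5]
```

View pics/w7.png

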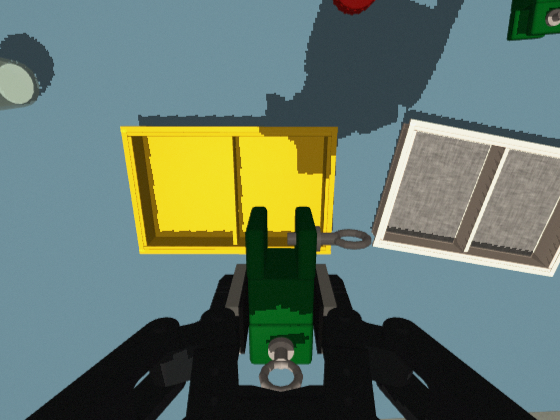

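The wrist view shows the yellow tray at (230,190), measuring 200×129 mm with its lip as expected. Boss 2 is held, with its level screw towards +y.

```bash
python3 - <<'E'
from h import *
print(go([.6015,-.220,-.008],np.radians(86.5)))
E
```

```text
(array([ -3.3,  -4. , 177.4]), array([ 0.   ,  0.   , -0.001]))
```

Request:
{"name": "step_arm", "arguments": {"deltas": [[[-3,-4,40],[0,0,0]],[[-3,-4,80],[0,0,0]],[[-3,-4,115],[0,0,0]],[[-3,-4,140],[0,0,0]],[[-3,-4,155],[0,0,0]],[[-3,-4,165],[0,0,0]],[[-3,-4,172],[0,0,0]],[[-3,-4,177],[0,0,0]],[[-3,-4,177],[0,0,0]],[[-3,-4,177],[0,0,0]]]}}

```text
time: 13.48
tcp_pos: [0.6016, -0.221, -0.0074]
tcp_rot: [-3.141, 0.001, 3.079]
wrist_force: [0.1, 0.4, -2.4]
opening: 0.341
grasp_force: 50.6
```

Request:
{"name": "step_arm", "arguments": {"deltas": [[[0,0,0],[0,0,0]],[[0,0,0],[0,0,0]],[[0,0,0],[0,0,0]],[[0,0,0],[0,0,0]]], "gripper": 0.52}}

```text
time: 13.98
tcp_pos: [0.6013, -0.2208, -0.0078]
tcp_rot: [3.142, 0.0, 3.079]
wrist_force: [-0.6, 0.2, -0.2]
opening: 0.483
grasp_force: 0.0
```

Request:
{"name": "step_arm", "arguments": {"deltas": [[[0,0,-15],[0,0,0]],[[0,0,-50],[0,0,0]],[[0,0,-100],[0,0,0]],[[0,0,-150],[0,0,0]],[[0,0,-200],[0,0,0]],[[0,0,-200],[0,0,0]],[[0,0,-200],[0,0,0]]]}}

```text
time: 14.85
tcp_pos: [0.6008, -0.2207, 0.1924]
tcp_rot: [3.142, 0.0, 3.079]
wrist_force: [-0.4, -0.3, -0.0]
opening: 0.477
grasp_force: 0.0
```

```bash
python3 - <<'E'
from h import *
f=shot("w8");s=observe();print(s["time"],s["tcp_pos"],s["opening"])
for b in blobs(f,"green",300,None,3): print(cv2.boundingRect(b),rect(f,b,.038))
w=pickle.load(open("w2.pkl","rb"))
# boss 1 from w2, with the screw-free block: measured rect ~ (438.9,21) yaw ~-1; approach
print(go([.4405,.018,.19],np.radians(89)))
E
```

```text
14.9 [ 0.60040938 -0.22054198  0.19133288] 0.48220786593169696
(266, 150, 30, 69) [ 600.  -220.7   71.2   29.    -3.6]
(498, 0, 60, 41) [464.4   2.5  47.3  31.  -89.6]
(array([174.6, 228. ,   1.8]), array([ 0.001, -0.002, -0.045]))
```

View pics/w8.png

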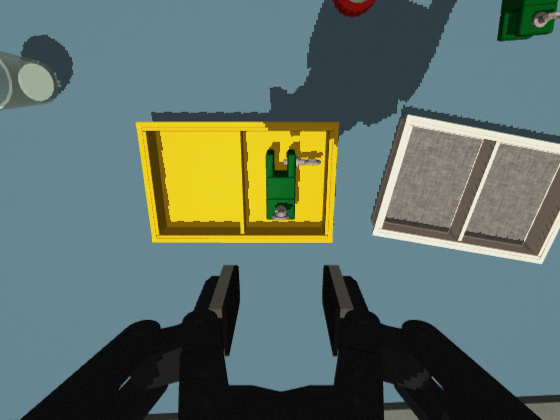

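Boss 2 lies flat in its compartment at (281,185), screw clear of the wall at about (318,162). On to boss 1.

Request:
{"name": "step_arm", "arguments": {"deltas": [[[25,33,2],[0,0,0]],[[60,78,2],[0,0,0]],[[95,124,2],[0,0,-0.02]],[[130,170,2],[0,0,-0.045]],[[160,209,2],[0,0,-0.045]],[[175,228,2],[0,0,-0.045]],[[175,228,2],[0,0,-0.045]],[[175,228,2],[0,0,-0.045]],[[175,228,2],[0,0,-0.045]]], "gripper": 0}}

```text
time: 16.02
tcp_pos: [0.4413, 0.017, 0.1897]
tcp_rot: [-3.141, -0.001, 3.123]
wrist_force: [-0.5, 0.6, 0.8]
opening: 0.997
grasp_force: 0.0
```

```bash
python3 - <<'E'
from h import *
f=shot("w9");s=observe();print(s["time"],s["tcp_pos"],s["opening"])
for b in blobs(f,"green",300,None,3):
    r=rect(f,b,.034);print(cv2.boundingRect(b),r)
    if abs(r[2]-72)<5 and abs(r[0]-440)<30: print(go([(r[0]+1)/1000,r[1]/1000,-.013],np.radians(90+r[4])))
E
```

```text
16.075 [0.44129355 0.0170058  0.18974603] 1.000468381364684
(65, 283, 46, 64) [ 595.4 -212.9   89.1   47.7   -3.9]
(264, 147, 30, 71) [ 4.388e+02  1.500e+01  7.330e+01  2.920e+01 -4.000e-01]
(array([  1.3,  -2. , 202.7]), array([-0.   , -0.001, -0.012]))
```

Request:
{"name": "step_arm", "arguments": {"deltas": [[[1,-2,50],[0,0,-0.012]],[[1,-2,100],[0,0,-0.012]],[[1,-2,145],[0,0,-0.012]],[[1,-2,170],[0,0,-0.012]],[[1,-2,188],[0,0,-0.012]],[[1,-2,197],[0,0,-0.012]],[[1,-2,203],[0,0,-0.012]],[[1,-2,203],[0,0,-0.012]]]}}

```text
time: 17.08
tcp_pos: [0.44, 0.0156, -0.0128]
tcp_rot: [3.142, 0.0, 3.136]
wrist_force: [-0.3, -0.0, -0.4]
opening: 0.997
grasp_force: 0.0
```

Request:
{"name": "step_arm", "arguments": {"deltas": [[[0,0,0],[0,0,0]],[[0,0,0],[0,0,0]],[[0,0,0],[0,0,0]],[[0,0,0],[0,0,0]],[[0,0,0],[0,0,0]],[[0,0,0],[0,0,0]],[[0,0,0],[0,0,0]]], "gripper": 1, "squeeze": 50}}

```text
time: 17.95
tcp_pos: [0.4402, 0.0157, -0.0124]
tcp_rot: [3.142, 0.001, 3.136]
wrist_force: [-0.7, 0.6, 4.8]
opening: 0.341
grasp_force: 50.3
```

Request:
{"name": "step_arm", "arguments": {"deltas": [[[0,0,-20],[0,0,0]],[[0,0,-60],[0,0,0]],[[0,0,-110],[0,0,0]],[[0,0,-160],[0,0,0]],[[0,0,-180],[0,0,0]],[[0,0,-180],[0,0,0]]]}}

```text
time: 18.7
tcp_pos: [0.4405, 0.0157, 0.1681]
tcp_rot: [3.141, 0.003, 3.136]
wrist_force: [-0.9, -0.6, -2.4]
opening: 0.333
grasp_force: 49.9
```

```bash
python3 - <<'E'
from h import *
a=np.radians(-3.5);t=np.array([.599,-.263])+(-.047-.004)*np.array([-np.sin(a),np.cos(a)])
print(t,go([*t,.17],np.radians(86.5)))
E
```

```text
[ 0.59588652 -0.31390487] (array([-157.3, -328.7,   -1.5]), array([0.   , 0.003, 0.055]))
```

Request:
{"name": "step_arm", "arguments": {"deltas": [[[-23,-48,0],[0,0,0.01]],[[-48,-100,0],[0,0,0.02]],[[-73,-152,0],[0,0,0.03]],[[-98,-204,0],[0,0,0.04]],[[-123,-256,0],[0,0,0.055]],[[-146,-305,0],[0,0,0.055]],[[-157,-329,0],[0,0,0.055]],[[-157,-329,0],[0,0,0.055]],[[-157,-329,0],[0,0,0.055]],[[-157,-329,0],[0,0,0.055]]]}}

```text
time: 19.95
tcp_pos: [0.5944, -0.3128, 0.1666]
tcp_rot: [3.141, -0.001, 3.082]
wrist_force: [0.7, -0.8, -1.4]
opening: 0.337
grasp_force: 50.1
```

```bash
python3 - <<'E'
from h import *
print(observe()["tcp_pos"],go([.5959,-.3139,-.0075],np.radians(86.5)))
E
```

```text
[ 0.59437895 -0.31284603  0.16663834] (array([ -1.8,  -1.1, 174.1]), array([ 0.001, -0.001,  0.001]))
```

Request:
{"name": "step_arm", "arguments": {"deltas": [[[-2,-1,40],[0,0,0]],[[-2,-1,80],[0,0,0]],[[-2,-1,115],[0,0,0]],[[-2,-1,140],[0,0,0]],[[-2,-1,155],[0,0,0]],[[-2,-1,163],[0,0,0]],[[-2,-1,170],[0,0,0]],[[-2,-1,174],[0,0,0]],[[-2,-1,174],[0,0,0]],[[-2,-1,174],[0,0,0]]]}}

```text
time: 21.2
tcp_pos: [0.5972, -0.3155, -0.0064]
tcp_rot: [-3.141, 0.001, 3.081]
wrist_force: [0.3, 0.3, -1.9]
opening: 0.339
grasp_force: 50.1
```

Request:
{"name": "step_arm", "arguments": {"deltas": [[[0,0,0],[0,0,0]],[[0,0,0],[0,0,0]],[[0,0,0],[0,0,0]],[[0,0,0],[0,0,0]]], "gripper": 0.52}}

```text
time: 21.7
tcp_pos: [0.5969, -0.3153, -0.0068]
tcp_rot: [3.142, 0.0, 3.081]
wrist_force: [-0.7, 0.1, 0.1]
opening: 0.484
grasp_force: 0.0
```

Request:
{"name": "step_arm", "arguments": {"deltas": [[[0,0,-15],[0,0,0]],[[0,0,-50],[0,0,0]],[[0,0,-100],[0,0,0]],[[0,0,-150],[0,0,0]],[[0,0,-200],[0,0,0]],[[0,0,-200],[0,0,0]],[[0,0,-200],[0,0,0]]]}}

```text
time: 22.58
tcp_pos: [0.5965, -0.3151, 0.1935]
tcp_rot: [3.142, 0.0, 3.081]
wrist_force: [-0.5, 1.4, -0.5]
opening: 0.484
grasp_force: 0.0
```

```bash
python3 - <<'E'
from h import *
f=shot("w10");s=observe();print(s["time"],s["tcp_pos"],s["opening"])
for b in blobs(f,"green",300,None,3): print(cv2.boundingRect(b),rect(f,b,.038))
F=pickle.load(open("F.pkl","rb"))
for b in blobs(f,"red",100,None,3):print("red",cv2.boundingRect(b),rect(f,b,.019))
print(go([.420,-.135,.2],np.radians(80)))
w=pickle.load(open("w8.pkl","rb"))
for b in blobs(w,"white",400,None,5):print("white",cv2.boundingRect(b),rect(w,b,.03))
E
```

```text
22.625 [ 0.59608704 -0.31491921  0.19226149] 0.48678727956913753
(266, 149, 29, 70) [ 595.6 -315.5   72.5   28.3   -2.7]
(351, 148, 39, 70) [ 599.9 -224.6   72.3   35.2   -3.5]
red (433, 0, 45, 16) [ 443.6 -147.1   40.1   11.9   86.5]
(array([186.7, 168.9,  -7.2]), array([ 0.001, -0.002,  0.114]))
white (370, 114, 190, 151) [625.1 -13.5 208.4 130.6  76.1]
white (18, 63, 36, 43) [ 487.6 -445.5   32.8   32.8  -67. ]
```

Both bosses are in place, each measured inside its compartment at the right height. Now adaptor 2.

Request:
{"name": "step_arm", "arguments": {"deltas": [[[28,25,-7],[0,0,0]],[[70,63,-7],[0,0,0.03]],[[110,100,-7],[0,0,0.08]],[[150,136,-7],[0,0,0.13]],[[187,169,-7],[0,0,0.184]],[[187,169,-7],[0,0,0.184]],[[187,169,-7],[0,0,0.184]],[[187,169,-7],[0,0,0.184]]], "gripper": 0}}

```text
time: 23.62
tcp_pos: [0.4212, -0.1359, 0.1996]
tcp_rot: [3.142, -0.001, 2.896]
wrist_force: [-0.3, 0.5, 0.5]
opening: 1.003
grasp_force: 0.0
```

```bash
python3 - <<'E'
from h import *
f=shot("w11");s=observe();print(s["time"],s["tcp_pos"],s["opening"])
for b in blobs(f,"red",100,None,3):print("red",cv2.boundingRect(b),rect(f,b,.0095))
for b in blobs(f,"white",100,None,3):print("white",cv2.boundingRect(b),rect(f,b,.058))
E
```

```text
23.675 [ 0.42112439 -0.13590024  0.19963376] 0.9986393295322127
red (259, 165, 37, 33) [ 423.3 -140.2   41.2   36.    71.6]
white (0, 298, 30, 40) [ 497.  -466.6   53.4   32.   -29.7]
white (31, 273, 29, 25) [ 464.  -411.7   30.3   29.8  -28.1]
white (334, 265, 179, 93) [599.8 -20.  187.2 120.4  77.2]
white (263, 182, 29, 27) [ 426.3 -141.1   26.6   25.6  -58.6]
```

View pics/w11.png

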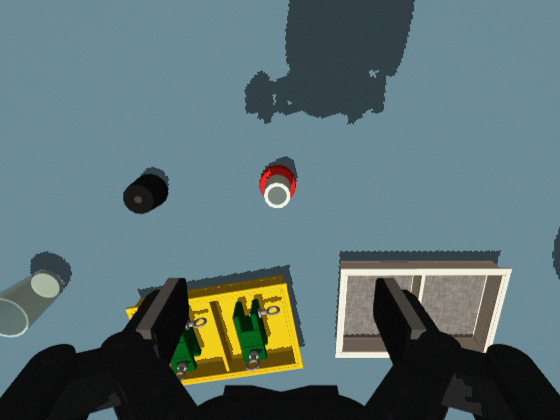

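Adaptor 2 is at (278,190). Its top ring is at (277,195), 26 mm across at z = 58 mm, so it stands at (426,-141). The bung is at (146,193).

```bash
python3 - <<'E'
from h import *
print(go([.4262,-.141,.008],np.radians(76)))
E
```

```text
(array([ -6.3,  -3.7, 191.6]), array([ 0.   , -0.001, -0.001]))
```

Request:
{"name": "step_arm", "arguments": {"deltas": [[[-6,-4,50],[0,0,0]],[[-6,-4,95],[0,0,0]],[[-6,-4,130],[0,0,0]],[[-6,-4,160],[0,0,0]],[[-6,-4,178],[0,0,0]],[[-6,-4,187],[0,0,0]],[[-6,-4,192],[0,0,0]],[[-6,-4,192],[0,0,0]],[[-6,-4,192],[0,0,0]]]}}

```text
time: 24.8
tcp_pos: [0.4259, -0.1408, 0.0087]
tcp_rot: [-3.142, 0.001, 2.897]
wrist_force: [-0.1, 0.8, 0.2]
opening: 1.006
grasp_force: 0.0
```

Request:
{"name": "step_arm", "arguments": {"deltas": [[[0,0,0],[0,0,0]],[[0,0,0],[0,0,0]],[[0,0,0],[0,0,0]],[[0,0,0],[0,0,0]],[[0,0,0],[0,0,0]],[[0,0,0],[0,0,0]],[[0,0,0],[0,0,0]]], "gripper": 1, "squeeze": 30}}

```text
time: 25.68
tcp_pos: [0.4254, -0.1407, 0.0084]
tcp_rot: [-3.142, 0.0, 2.897]
wrist_force: [-1.3, -1.1, 6.2]
opening: 0.301
grasp_force: 29.7
```

Request:
{"name": "step_arm", "arguments": {"deltas": [[[0,0,-8],[0,0,0]],[[0,0,-20],[0,0,0]],[[0,0,-45],[0,0,0]],[[0,0,-80],[0,0,0]],[[0,0,-120],[0,0,0]],[[0,0,-150],[0,0,0]],[[0,0,-160],[0,0,0]],[[0,0,-160],[0,0,0]]]}}

```text
time: 26.68
tcp_pos: [0.4252, -0.1405, 0.1682]
tcp_rot: [3.142, 0.001, 2.897]
wrist_force: [-0.4, 0.1, -0.9]
opening: 0.304
grasp_force: 29.7
```

```bash
python3 - <<'E'
from h import *
a=np.radians(-14);t=np.array([.6253,-.0125])+.047*np.array([-np.sin(a),np.cos(a)]);u=np.array([.6253,-.0125])-.047*np.array([-np.sin(a),np.cos(a)])
print(t,u);print(go([*u,.17],np.radians(76)))
E
```

```text
[0.63667033 0.0331039 ] [ 0.61392967 -0.0581039 ]
(array([-163.1,  125.7,   -1.7]), array([ 0.   ,  0.001, -0.   ]))
```

Request:
{"name": "step_arm", "arguments": {"deltas": [[[-25,19,0],[0,0,0]],[[-60,46,0],[0,0,0]],[[-100,77,0],[0,0,0]],[[-135,104,0],[0,0,0]],[[-155,119,0],[0,0,0]],[[-163,126,0],[0,0,0]],[[-163,126,0],[0,0,0]],[[-163,126,0],[0,0,0]]]}}

```text
time: 27.68
tcp_pos: [0.6128, -0.0583, 0.1678]
tcp_rot: [-3.141, -0.001, 2.896]
wrist_force: [0.7, 0.9, -0.4]
opening: 0.302
grasp_force: 29.7
```

```bash
python3 - <<'E'
from h import *
f=shot("w12");s=observe();print(s["time"],s["tcp_pos"],s["opening"])
for b in blobs(f,"white",300,None,5):print("white",cv2.boundingRect(b),rect(f,b,.03))
for b in blobs(f,"red",100,None,3):print("red",cv2.boundingRect(b))
E
```

```text
27.725 [ 0.61292959 -0.05835453  0.16805801] 0.29916046170792726
white (495, 375, 65, 45) [952.4 173.6  76.9  75.4 -89.9]
white (251, 280, 60, 52) [741.  -90.5  66.1  65.  -14. ]
white (224, 122, 221, 139) [629.7 -12.4 200.5 139.7  76.1]
white (531, 61, 29, 140) [624.1 190.2 129.2  25.    1.5]
red (244, 219, 74, 45)
```

View pics/w12.png

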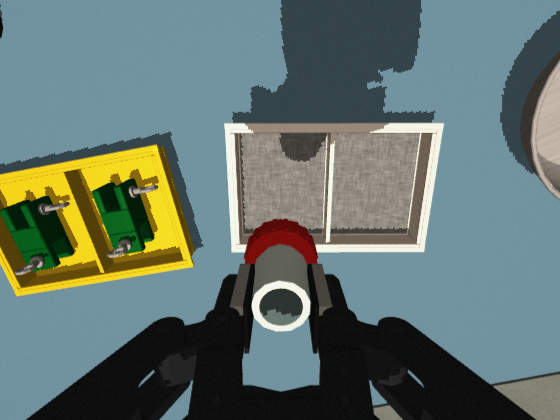

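The wrist view shows the adaptor held upright at (281,270). The tray rim corners are at (226,124), (442,124), (424,251) and (233,251).

```bash
python3 - <<'E'
from h import *
f=pickle.load(open("w12.pkl","rb"))
p=ray(f,[(226,124),(442,124),(424,251),(233,251)],.03)[:,:2];c=p.mean(0)
e=p[1]+p[2]-p[0]-p[3];e/=np.linalg.norm(e);print(p.round(3).tolist(),c,np.degrees(np.arctan2(e[1],e[0])))
u=c-.047*e;t=c+.047*e;print(u,t);print(go([*u,.013],np.radians(76)))
E
```

```text
[[0.54, -0.091], [0.588, 0.099], [0.712, 0.07], [0.664, -0.122]] [ 0.62577803 -0.01097127] 75.97433411629818
[ 0.61438727 -0.05657007] [0.63716878 0.03462753]
(array([ -1.1,   2.1, 155.1]), array([-0.   , -0.001, -0.001]))
```

Request:
{"name": "step_arm", "arguments": {"deltas": [[[-1,2,40],[0,0,0]],[[-1,2,80],[0,0,0]],[[-1,2,110],[0,0,0]],[[-1,2,130],[0,0,0]],[[-1,2,142],[0,0,0]],[[-1,2,149],[0,0,0]],[[-1,2,152],[0,0,0]],[[-1,2,154],[0,0,0]],[[-1,2,155],[0,0,0]],[[-1,2,155],[0,0,0]]]}}

```text
time: 28.98
tcp_pos: [0.6156, -0.0561, 0.0134]
tcp_rot: [3.141, 0.001, 2.897]
wrist_force: [0.2, 0.1, -0.4]
opening: 0.299
grasp_force: 29.7
```

Request:
{"name": "step_arm", "arguments": {"deltas": [[[0,0,0.3],[0,0,0]],[[0,0,0.6],[0,0,0]],[[0,0,0.6],[0,0,0]]]}}

```text
time: 29.35
tcp_pos: [0.6154, -0.0561, 0.0125]
tcp_rot: [3.142, -0.0, 2.897]
wrist_force: [-0.1, 0.2, 0.2]
opening: 0.302
grasp_force: 29.7
```

Request:
{"name": "step_arm", "arguments": {"deltas": [[[0,0,0.4],[0,0,0]],[[0,0,0.7],[0,0,0]],[[0,0,0.7],[0,0,0]]]}}

```text
time: 29.72
tcp_pos: [0.6155, -0.0562, 0.0124]
tcp_rot: [3.141, 0.0, 2.897]
wrist_force: [-1.3, 1.2, 4.9]
opening: 0.297
grasp_force: 30.3
```

Contact shows as about +5 N upward, so the adaptor is on the felt. Release and rise.

Request:
{"name": "step_arm", "arguments": {"deltas": [[[0,0,0],[0,0,0]],[[0,0,0],[0,0,0]],[[0,0,0],[0,0,0]],[[0,0,0],[0,0,0]]], "gripper": 0.5}}

```text
time: 30.22
tcp_pos: [0.6154, -0.0561, 0.0116]
tcp_rot: [3.142, -0.0, 2.897]
wrist_force: [-0.3, 0.5, -0.2]
opening: 0.497
grasp_force: 0.0
```

Request:
{"name": "step_arm", "arguments": {"deltas": [[[0,0,-10],[0,0,0]],[[0,0,-40],[0,0,0]],[[0,0,-90],[0,0,0]],[[0,0,-140],[0,0,0]],[[0,0,-190],[0,0,0]],[[0,0,-190],[0,0,0]]]}}

```text
time: 30.98
tcp_pos: [0.6181, -0.0564, 0.2078]
tcp_rot: [3.14, 0.011, 2.897]
wrist_force: [-0.1, 0.1, -0.6]
opening: 0.505
grasp_force: 0.0
```

```bash
python3 - <<'E'
from h import *
f=shot("w13");s=observe();print(s["time"],s["tcp_pos"],s["opening"])
for b in blobs(f,"red",100,None,3):print("red",cv2.boundingRect(b),rect(f,b,.0135))
for b in blobs(f,"white",100,(240,100,320,240),3):print("white",cv2.boundingRect(b),rect(f,b,.062))
# adaptor_1 from w1/w2: ring centres at z=.058
for n,roi in(("w1",(370,170,440,240)),("w2",(380,180,460,260))):
    w=pickle.load(open(n+".pkl","rb"))
    for b in blobs(w,"white",30,roi,3):print(n,cv2.boundingRect(b),rect(w,b,.058))
print(go([.425,.290,.2],np.radians(100)))
E
```

```text
31.025 [ 0.61648616 -0.05626797  0.20472282] 0.4975787330290855
red (262, 155, 37, 32) [612.8 -55.2  41.1  35.   73.8]
white (240, 113, 80, 119) [607.1 -54.6 117.9  82.4 -14. ]
w1 (386, 201, 37, 26) [428.5 294.8  36.4  27.1 -68.5]
w2 (407, 210, 46, 35) [423.7 290.8  43.7  26.8  69.8]
(array([269.7, 289.5,   3.5]), array([-0.   ,  0.006, -0.419]))
```

Request:
{"name": "step_arm", "arguments": {"deltas": [[[35,38,4],[0,0,0]],[[78,84,4],[0,0,0]],[[120,129,4],[0,0,0]],[[162,175,4],[0,0,0]],[[205,221,4],[0,0,0]],[[245,263,4],[0,0,0]],[[268,292,4],[0,0,0]],[[268,292,4],[0,0,0]],[[268,292,4],[0,0,0]],[[268,292,4],[0,0,0]]], "gripper": 0}}

```text
time: 32.28
tcp_pos: [0.4265, 0.291, 0.1974]
tcp_rot: [-3.141, -0.0, 2.895]
wrist_force: [0.6, -0.1, -0.1]
opening: 1.001
grasp_force: 0.0
```

```bash
python3 - <<'E'
from h import *
f=shot("w14");s=observe();print(s["time"],s["tcp_pos"],s["opening"])
for b in blobs(f,"red",100,None,3):print("red",cv2.boundingRect(b),rect(f,b,.0095))
for b in blobs(f,"white",100,None,3):
    r=rect(f,b,.058);print("white",cv2.boundingRect(b),r)
    if abs(r[2]-26)<4 and abs(r[3]-26)<4:print(go([r[0]/1000,r[1]/1000,.008],np.radians(76)))
E
```

```text
32.325 [0.42661334 0.29102644 0.19753352] 1.0023230433818757
red (270, 158, 38, 34) [423.5 300.1  41.7  36.   82.5]
white (89, 410, 27, 6) [654.8  -0.8  33.7   8.5  76. ]
white (8, 337, 98, 36) [540.  -11.5 123.1  47.3 -84.1]
white (209, 283, 150, 103) [597.  251.5 174.3 142.2  75.3]
white (275, 175, 30, 27) [426.9 299.7  26.1  25.8  30.8]
(array([  1.8,   8.6, 189.5]), array([-0.001, -0.   , -0.002]))
```

Request:
{"name": "step_arm", "arguments": {"deltas": [[[2,9,50],[0,0,0]],[[2,9,95],[0,0,0]],[[2,9,130],[0,0,0]],[[2,9,158],[0,0,0]],[[2,9,176],[0,0,0]],[[2,9,185],[0,0,0]],[[2,9,189],[0,0,0]],[[2,9,189.5],[0,0,0]],[[2,9,189.5],[0,0,0]]]}}

```text
time: 33.45
tcp_pos: [0.4269, 0.3016, 0.009]
tcp_rot: [3.14, 0.001, 2.897]
wrist_force: [-0.1, -0.3, -0.2]
opening: 0.997
grasp_force: 0.0
```

Request:
{"name": "step_arm", "arguments": {"deltas": [[[0,0,0],[0,0,0]],[[0,0,0],[0,0,0]],[[0,0,0],[0,0,0]],[[0,0,0],[0,0,0]],[[0,0,0],[0,0,0]],[[0,0,0],[0,0,0]],[[0,0,0],[0,0,0]]], "gripper": 1, "squeeze": 30}}

```text
time: 34.33
tcp_pos: [0.4265, 0.3014, 0.0086]
tcp_rot: [3.141, 0.0, 2.897]
wrist_force: [-0.3, -1.8, 4.6]
opening: 0.299
grasp_force: 29.6
```

Request:
{"name": "step_arm", "arguments": {"deltas": [[[0,0,-8],[0,0,0]],[[0,0,-20],[0,0,0]],[[0,0,-45],[0,0,0]],[[0,0,-80],[0,0,0]],[[0,0,-120],[0,0,0]],[[0,0,-150],[0,0,0]],[[0,0,-160],[0,0,0]],[[0,0,-160],[0,0,0]]]}}

```text
time: 35.33
tcp_pos: [0.4264, 0.3013, 0.1685]
tcp_rot: [3.141, 0.0, 2.897]
wrist_force: [0.3, 0.2, -0.4]
opening: 0.3
grasp_force: 29.6
```

```bash
python3 - <<'E'
from h import *
f=shot("w15");s=observe();print(s["time"],s["tcp_pos"])
for b in blobs(f,"white",1000,None,3):print("white",cv2.boundingRect(b),rect(f,b,.056))
print(go([.637,.035,.17],np.radians(76)))
E
```

```text
35.375 [0.42588583 0.30095997 0.16756989]
white (0, 357, 107, 43) [569.6  11.4 116.6  59.8  76. ]
white (242, 280, 78, 109) [575.4 264.1 138.3  83.9 -14. ]
(array([-269.3, -206.9,   -2.5]), array([-0.001, -0.001, -0.   ]))
```

Request:
{"name": "step_arm", "arguments": {"deltas": [[[-30,-23,0],[0,0,0]],[[-70,-54,0],[0,0,0]],[[-115,-88,0],[0,0,0]],[[-160,-123,0],[0,0,0]],[[-205,-157,0],[0,0,0]],[[-240,-185,0],[0,0,0]],[[-260,-200,0],[0,0,0]],[[-269,-207,-1],[0,0,0]],[[-269,-207,-1],[0,0,0]],[[-269,-207,-1],[0,0,0]]]}}

```text
time: 36.62
tcp_pos: [0.6364, 0.0366, 0.1694]
tcp_rot: [3.141, -0.001, 2.898]
wrist_force: [-0.1, -0.0, -0.8]
opening: 0.299
grasp_force: 29.7
```

```bash
python3 - <<'E'
from h import *
f=shot("w16");s=observe();print(s["time"],s["tcp_pos"],s["opening"])
for b in blobs(f,"red",100,None,3):print("red",cv2.boundingRect(b),rect(f,b,.0135))
print(go([.637,.0345,.0136],np.radians(76)))
E
```

```text
36.675 [0.63651082 0.03660503 0.16950843] 0.29995935665676615
red (243, 219, 74, 46) [697.2  20.9  81.1  53.   75. ]
red (166, 168, 44, 42) [615.1 -53.4  41.7  38.5  29.5]
(array([ -1. ,  -2. , 155.9]), array([ 0.   , -0.   ,  0.001]))
```

Request:
{"name": "step_arm", "arguments": {"deltas": [[[-1,-2,40],[0,0,0]],[[-1,-2,80],[0,0,0]],[[-1,-2,110],[0,0,0]],[[-1,-2,130],[0,0,0]],[[-1,-2,142],[0,0,0]],[[-1,-2,149],[0,0,0]],[[-1,-2,153],[0,0,0]],[[-1,-2,155],[0,0,0]],[[-1,-2,156],[0,0,0]],[[-1,-2,156],[0,0,0]]]}}

```text
time: 37.92
tcp_pos: [0.6379, 0.0331, 0.0136]
tcp_rot: [3.141, 0.0, 2.897]
wrist_force: [0.1, 0.8, -0.6]
opening: 0.297
grasp_force: 29.7
```

Request:
{"name": "step_arm", "arguments": {"deltas": [[[0,0,0.4],[0,0,0]],[[0,0,0.8],[0,0,0]],[[0,0,0.8],[0,0,0]]]}}

```text
time: 38.3
tcp_pos: [0.6378, 0.0331, 0.0127]
tcp_rot: [3.141, 0.0, 2.897]
wrist_force: [0.4, -0.2, 0.8]
opening: 0.3
grasp_force: 29.7
```

Request:
{"name": "step_arm", "arguments": {"deltas": [[[0,0,0.4],[0,0,0]],[[0,0,0.6],[0,0,0]],[[0,0,0.6],[0,0,0]]]}}

```text
time: 38.67
tcp_pos: [0.638, 0.033, 0.0126]
tcp_rot: [3.141, 0.001, 2.897]
wrist_force: [-1.1, -0.8, 4.8]
opening: 0.3
grasp_force: 30.2
```

On the felt again. Release and rise, then head for the bung.

Request:
{"name": "step_arm", "arguments": {"deltas": [[[0,0,0],[0,0,0]],[[0,0,0],[0,0,0]],[[0,0,0],[0,0,0]],[[0,0,0],[0,0,0]]], "gripper": 0.5}}

```text
time: 39.17
tcp_pos: [0.6377, 0.0332, 0.0117]
tcp_rot: [3.142, -0.0, 2.897]
wrist_force: [-0.3, -0.6, -0.3]
opening: 0.5
grasp_force: 0.0
```

Request:
{"name": "step_arm", "arguments": {"deltas": [[[0,0,-10],[0,0,0]],[[0,0,-40],[0,0,0]],[[0,0,-90],[0,0,0]],[[0,0,-140],[0,0,0]],[[0,0,-185],[0,0,0]],[[0,0,-185],[0,0,0]],[[0,0,-185],[0,0,0]]]}}

```text
time: 40.05
tcp_pos: [0.6372, 0.0331, 0.1967]
tcp_rot: [-3.142, -0.001, 2.897]
wrist_force: [0.3, 1.3, -1.1]
opening: 0.503
grasp_force: 0.0
```

```bash
python3 - <<'E'
from h import *
f=shot("w17");s=observe();print(s["time"],s["tcp_pos"],s["opening"])
for b in blobs(f,"red",100,None,3):print("red",cv2.boundingRect(b),rect(f,b,.0135))
w=pickle.load(open("w11.pkl","rb"))
for b in blobs(w,"black",100,(110,160,180,225),3):print("bung",cv2.boundingRect(b),rect(w,b,.019))
print("bung top",ray(w,(139,200),.038))
print(go([.402,-.285,.2],np.radians(76)))
E
```

```text
40.1 [0.63683453 0.03309343 0.19582719] 0.5041908448662302
red (262, 162, 38, 33) [635.6  33.6  41.2  35.6  73.9]
red (177, 162, 41, 39) [614.8 -53.5  41.1  37.8  30.2]
bung (124, 174, 44, 39) [ 399.3 -285.7   53.4   35.8  -74.8]
bung top [[ 0.40144106 -0.28536056  0.038     ]]
(array([ 150.8, -365.5,   -3.6]), array([-0.001, -0.002, -0.   ]))
```

View pics/w17.png

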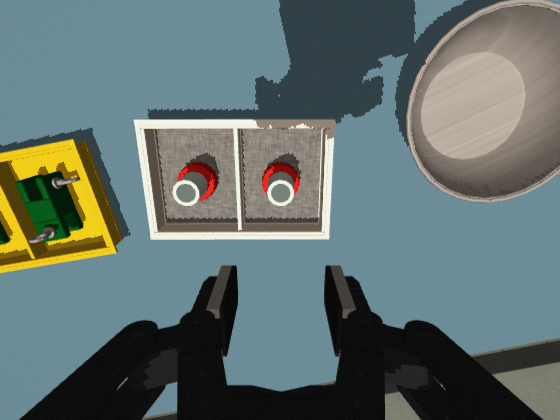

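Both adaptors stand upright, one per compartment, at (197,183) and (281,182). The bowl's floor centre is near (473,105).

Request:
{"name": "step_arm", "arguments": {"deltas": [[[20,-48,-3],[0,0,0]],[[43,-105,-3],[0,0,0]],[[66,-160,-3],[0,0,0]],[[89,-216,-3],[0,0,0]],[[112,-272,-3],[0,0,0]],[[135,-328,-3],[0,0,0]],[[151,-365,-3],[0,0,0]],[[151,-365,-3],[0,0,0]],[[151,-365,-3],[0,0,0]],[[151,-365,-3],[0,0,0]],[[151,-365,-3],[0,0,0]]], "gripper": 0}}

```text
time: 41.48
tcp_pos: [0.4034, -0.2836, 0.1997]
tcp_rot: [3.141, -0.0, 2.899]
wrist_force: [0.6, 0.3, 0.5]
opening: 1.0
grasp_force: 0.0
```

```bash
python3 - <<'E'
from h import *
f=shot("w18");s=observe();print(s["time"],s["tcp_pos"],s["opening"])
u,v=proj(f,[.401,-.285,.019])[0].astype(int)
for b in blobs(f,"black",100,(u-40,v-40,u+40,v+40),3):
    print("bung",cv2.boundingRect(b),rect(f,b,.019),rect(f,b,.038),rect(f,b,0))
w=pickle.load(open("w17.pkl","rb"));print("bowl",ray(w,(473,105),.004), ray(w,[(408,115),(480,200)],.056))
E
```

```text
41.525 [ 0.40327739 -0.28371152  0.19977146] 0.9970593066890108
bung (261, 158, 34, 38) [ 399.2 -286.    41.2   35.9  -13.9] [ 394.9 -284.7   39.    34.   -13.9] [ 403.4 -287.2   43.4   37.9  -13.9]
bowl [[0.61063625 0.2483579  0.004     ]] [[0.59718035 0.16260676 0.056     ]
 [0.69538614 0.22225857 0.056     ]]
```

```bash
python3 - <<'E'
from h import *
print(go([.400,-.286,-.011],np.radians(76)))
E
```

```text
(array([  2.6,  -3.1, 210.8]), array([ 0.   , -0.   ,  0.001]))
```

Request:
{"name": "step_arm", "arguments": {"deltas": [[[3,-3,50],[0,0,0]],[[3,-3,100],[0,0,0]],[[3,-3,145],[0,0,0]],[[3,-3,178],[0,0,0]],[[3,-3,198],[0,0,0]],[[3,-3,207],[0,0,0]],[[3,-3,211],[0,0,0]],[[3,-3,211],[0,0,0]]]}}

```text
time: 42.52
tcp_pos: [0.3996, -0.2868, -0.0106]
tcp_rot: [-3.141, 0.001, 2.897]
wrist_force: [-0.0, -0.4, 0.1]
opening: 1.0
grasp_force: 0.0
```

Request:
{"name": "step_arm", "arguments": {"deltas": [[[0,0,0],[0,0,0]],[[0,0,0],[0,0,0]],[[0,0,0],[0,0,0]],[[0,0,0],[0,0,0]],[[0,0,0],[0,0,0]],[[0,0,0],[0,0,0]],[[0,0,0],[0,0,0]]], "gripper": 1, "squeeze": 40}}

```text
time: 43.4
tcp_pos: [0.3993, -0.2867, -0.0104]
tcp_rot: [-3.141, 0.001, 2.897]
wrist_force: [-1.2, 1.2, 5.2]
opening: 0.397
grasp_force: 39.6
```

Request:
{"name": "step_arm", "arguments": {"deltas": [[[0,0,-15],[0,0,0]],[[0,0,-50],[0,0,0]],[[0,0,-100],[0,0,0]],[[0,0,-150],[0,0,0]],[[0,0,-195],[0,0,0]],[[0,0,-195],[0,0,0]],[[0,0,-195],[0,0,0]]]}}

```text
time: 44.28
tcp_pos: [0.3984, -0.2861, 0.183]
tcp_rot: [3.141, -0.002, 2.897]
wrist_force: [-0.2, -0.2, -0.6]
opening: 0.396
grasp_force: 40.0
```

```bash
python3 - <<'E'
from h import *
s=observe();print(s["tcp_pos"])
for p in([.52,-.05,.2],[.608,.247,.19]):print(go(p,np.radians(76)))
E
```

```text
[ 0.39842876 -0.28607983  0.18304486]
(array([-60.7, 258.5, -16.9]), array([ 0.001, -0.002, -0.   ]))
(array([-74.1, 568. ,  -6.6]), array([ 0.001, -0.002, -0.   ]))
```

Request:
{"name": "step_arm", "arguments": {"deltas": [[[-5,35,0],[0,0,0]],[[-12,90,0],[0,0,0]],[[-19,147,0],[0,0,0]],[[-27,204,0],[0,0,0]],[[-34,261,0],[0,0,0]],[[-41,318,0],[0,0,0]],[[-49,375,0],[0,0,0]],[[-56,432,0],[0,0,0]],[[-63,489,0],[0,0,0]],[[-70,540,0],[0,0,0]],[[-74,565,0],[0,0,0]],[[-74,568,0],[0,0,0]]]}}

```text
time: 45.78
tcp_pos: [0.6078, 0.2477, 0.1808]
tcp_rot: [-3.139, -0.004, 2.899]
wrist_force: [-0.6, -0.5, -1.3]
opening: 0.397
grasp_force: 40.1
```

Request:
{"name": "step_arm", "arguments": {"deltas": [[[0,0,0],[0,0,0]],[[0,0,0],[0,0,0]]]}}

```text
time: 46.02
tcp_pos: [0.6081, 0.2452, 0.1836]
tcp_rot: [-3.141, -0.001, 2.896]
wrist_force: [-0.1, -0.6, -0.3]
opening: 0.394
grasp_force: 40.1
```

```bash
python3 - <<'E'
from h import *
f=shot("w19");t=shot("t19","top");s=observe();print(s["time"],s["tcp_pos"],s["opening"],go([.608,.247,-.005],np.radians(76)))
E
```

```text
46.125 [0.60839348 0.24540115 0.18408367] 0.3962124544128359 (array([  0.8,   1.5, 189.1]), array([-0.   , -0.   , -0.002]))
```

View pics/w19.png

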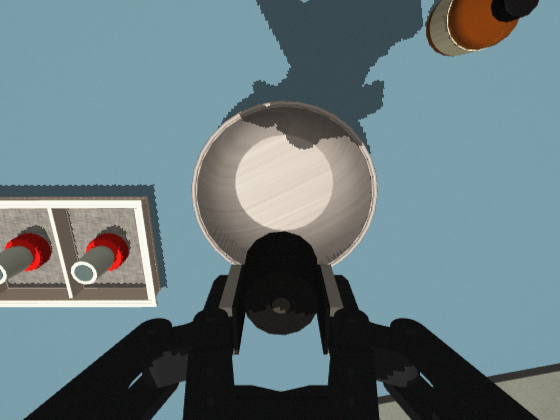

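The bowl's floor ellipse is centred at (284,183), and the bung is held upright at (282,285).

```bash
python3 - <<'E'
from h import *
f=pickle.load(open("w19.pkl","rb"));p=ray(f,(284,183),.004)[0];print(p,go([p[0],p[1],-.0055],np.radians(76)))
E
```

```text
[0.61188367 0.24795905 0.004     ] (array([ -2.8,   3.4, 189.6]), array([-0.   , -0.   , -0.002]))
```

Request:
{"name": "step_arm", "arguments": {"deltas": [[[-2,3,40],[0,0,0]],[[-2,3,85],[0,0,0]],[[-2,3,125],[0,0,0]],[[-2,3,155],[0,0,0]],[[-2,3,173],[0,0,0]],[[-2,3,183],[0,0,0]],[[-2,3,187],[0,0,0]],[[-2,3,190],[0,0,0]],[[-2,3,190.5],[0,0,0]],[[-2,3,190.5],[0,0,0]]]}}

```text
time: 47.38
tcp_pos: [0.6116, 0.2491, -0.006]
tcp_rot: [3.141, 0.001, 2.897]
wrist_force: [0.2, -0.3, -0.9]
opening: 0.394
grasp_force: 40.1
```

Request:
{"name": "step_arm", "arguments": {"deltas": [[[0,0,0],[0,0,0]],[[0,0,0],[0,0,0]],[[0,0,0],[0,0,0]],[[0,0,0],[0,0,0]]], "gripper": 0.45}}

```text
time: 47.88
tcp_pos: [0.6113, 0.249, -0.0065]
tcp_rot: [3.141, 0.0, 2.897]
wrist_force: [-0.7, -0.1, -1.0]
opening: 0.55
grasp_force: 0.0
```

Request:
{"name": "step_arm", "arguments": {"deltas": [[[0,0,-15],[0,0,0]],[[0,0,-50],[0,0,0]],[[0,0,-100],[0,0,0]],[[0,0,-150],[0,0,0]],[[0,0,-200],[0,0,0]],[[0,0,-230],[0,0,0]],[[0,0,-230],[0,0,0]],[[0,0,-230],[0,0,0]]]}}

```text
time: 48.88
tcp_pos: [0.6106, 0.2487, 0.2228]
tcp_rot: [-3.141, -0.001, 2.897]
wrist_force: [-0.7, 0.5, 0.0]
opening: 0.551
grasp_force: 0.0
```

```bash
python3 - <<'E'
from h import *
f=shot("w20");g=shot("s20","scene");s=observe();print(s["time"],s["tcp_pos"],s["opening"],s["wrist_force"])
a=f["img"][:,:,::-1];b=g["img"][:,:,::-1]
cv2.imwrite("pics/c20.png",cv2.vconcat([cv2.resize(a[:280],(560,280)),b[120:330,50:470].repeat(1,0) if 0 else cv2.resize(b[120:340,50:470],(560,293))]))
E
```

```text
48.975 [0.61041915 0.24863092 0.22176981] 0.5485854190301155 [-1.13462064  0.40400544  0.7329693 ]
```

View pics/c20.png

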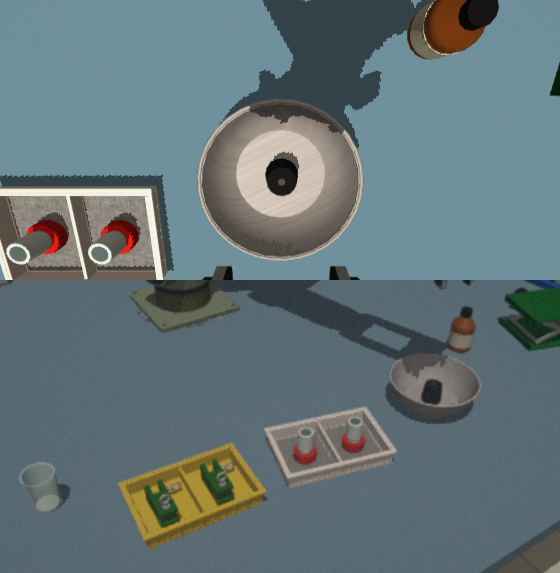

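The bung stands in the bowl at (282,176). Both adaptors are upright in the white tray and both bosses flat in the yellow one, and the bottle and beaker are untouched. Handing in.

```bash
python3 -c "
from station import *
print(close_job())"
```

```text
the job is handed in; nothing more can be done
None
```

The job is handed in at about 49 s: both boss heads are in the yellow tray, both adaptors are upright in the white tray (set down, not dropped), the bung is in the bowl, and the bottle and beaker are untouched; the first grasp of a boss head missed because the fingertips sit about 20 mm shorter than the stated TCP, so I gripped lower from then on.

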